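# Brace the lens chute and set its catch bin

### The arm

A 7-joint arm with a two-finger parallel gripper is mounted at the origin on the work surface. World frame = base frame: x ahead of the robot, y to its left, z up, the work surface at z = 0. Lengths are in m, angles in rad, forces in N, time in s.
With the tool pointing down it reaches from about 0.35 to 0.775 m from the base axis. Payload 3.1 kg.
Tool frame: the origin (TCP) lies at the very end of the fingers, on their centre line; the grasp point (between the pads) lies 19 mm behind it; z points along the fingers, y is the line along which they close (so a half turn about z gives the same grasp; the last joint's range is limited). The gripper opens to 85 mm and grips with 20 to 120 N. Pads are 22 mm wide; open, the fingers measure 114 mm over their backs; the gripper's body (76 mm by 85 mm) begins 54 mm behind the grasp point. The pads swing forward as they close: fully open they stand 13 mm farther back than shut.
Start: joints at [-1.213, 0.311, 0.014, 1.512, -0.004, 1.319, -0.027], TCP at [0.214, 0.507, 0.203] pointing down, gripper open.
Joint ranges: [-2.7, 2.7], [-0.3, 1.91], [-1.27, 1.3], [0.12, 2.57], [-1.44, 4.58], [0.2, 2.03], [-3.05, 3.05]. Speed limits (rad/s): [2.79, 2.79, 3.14, 3.14, 3.14, 3.14, 3.14].

### API

Orientations are given as a unit quaternion [w, x, y, z].
In Python, from station import env, vision, workorder gives the robot as it stands.
- The arm moves only by the tool servo_tool, never from a script. Its arguments are lists of equal length, an entry for each row: "delta_pos": the shift along the tool's x, y, z each as a share of 0.4 m, from -1 to 1, a list of three; "dr": the turn, a rotation vector about the tool's x, y, z each as a share of 2 pi rad, from -1 to 1, a list of three. A call has 1 to 8 rows; each row is the pose to reach, as a shift and turn from the pose commanded when the call began, along the tool's axes at that moment, turning the shorter way round; what a row does not reach only later rows make up. A row lasts 1/10 s, in which the tool goes at most 50 mm and 8.59 degrees, less where a joint would pass 70% of its speed; a pose out of reach is approached as far as the arm can. A call with a number of a shift or a turn outside -1 to 1 is refused whole. A call with a gripper value outside its range is refused whole. "jaw" is the finger opening in mm, from 0 to 85.4, set as the call begins (left out, the last holds). The fingers move at their own pace and stop on an object; "force" is the grip in N (left out, the last holds). Time passes only in rows, so rows that repeat a pose let the fingers close. It gives the time, the measured TCP pose, the force, the opening and the grip force at its end, in the units of the state.
- env.get_state(): the state, without advancing time (a new reading comes with each control period).
- vision.grab_frame(name): name is "side" or "top" or "wrist"; returns the picture (384x512x3 uint8, red, green, blue); there is no depth.
- vision.camera_model(name): a dict with "K" (3x3 intrinsics, pixels), "distortion" ([k1, k2, p1, p2, k3] as OpenCV has them; the pictures are not rectified), "rvec" (rotation vector, rad) and "tvec" (3), from world to camera coordinates, as OpenCV has them; the wrist camera has in their place "mount" (4x4, takes a point from camera to tool coordinates, whose origin is the TCP and whose axes are the flange's). Camera axes: x right, y down, z forward; pixel columns grow to the right and rows downward; lengths in m; the calibration is good to about 2 mm. A picture is of the moment at which its call begins: read the wrist's pose just before it. camera_model takes no time and is no camera call.
- workorder.close_job(): hands the job in; it is judged then, once.
The state is a dict: "time_s": time; "joint_positions": joint angles; "dq": joint speeds; "joint_efforts": joint torques, N m; "tcp_pos": TCP position; "ee_rot": TCP orientation; "ft_force": force on the tool from outside, world axes, zero at the start; "moment": the same for the moment, N m; "grip_width": finger opening in m; "grasp_force": force on a finger pad.
Only numpy, scipy, OpenCV 4.12 (cv2) and the standard library are available. Lean on these libraries where they do the work, as an engineer would, in place of code of your own. Each camera call takes 0.05 s, during which the arm holds its last target. There are 200 camera calls.

### The job

Get the lens chute ready for a run: reach in under the sloping trough, swing the stand's folded outrigger leg out towards you until it clicks fully home in its end detent and stays there. Then bring the shallow steel bin to the chute and leave it standing flat on the bench, centred below the lip of the chute's mouth and square to the chute, with its handle towards the front. Leave the other things on the bench where they are.

Things in the scene. Friction and masses are not known exactly. Their poses are not given: they have to be found in the camera images.
- chute: White lens chute on its stand, fixed. Origin: on the bench, on the leg's vertical hinge axis. x points to the back (away from the robot), y along the trough to its high closed end, z up. Grey base plate x -15 to 105, y 7 to 117 mm, 14 mm high; column 26 mm square at (45, 55) up to the trough. Small detent housing at (-15, 64), 36 mm high. The bench under the mouth is free once the leg is out.
- leg (a joint): Leg angle, rad. 0: folded, along the chute's -y, across the bin's place. Grows as it swings to the front (clockwise from above); the leg points along (-sin q, -cos q) in the chute's x, y. 1.571: end stop, home, pointing to the chute's -x. Starts 0 to 0.15. Turns easily to 1.0; a sprung ball then resists (to 6 N at the post) until 1.37 and past that pushes it home.
- leg_post (a point): Point 60 mm above the bench on the axis of the leg's upright round steel post: 16 mm thick, 100 mm from the hinge axis, top 87 mm above the bench; may be gripped with a fixed wrist while the leg turns. Leg: aluminium bar 20 mm wide, top 29 mm above the bench, reaching 170 mm from the hinge to a black rubber foot 28 mm across.
- trough_edge (a point): Bottom front edge of the white trough, over the folded post: (0, -100, 210) mm in the chute's frame. Trough: 90 mm wide (x 0 to 90), 32 mm deep, y -190 (mouth) to 100, falling 35 degrees to -y; underside z = 280 mm + 0.7 y. It overhangs the folded leg: a gripper straight down would hit it; one leaning in from the front, fingers to the back and down, about 30 degrees from vertical, clears it.
- mouth (a point): Middle of the underside of the lip at the chute's open low end, 147 mm above the bench, at (45, -190) mm in the chute's frame. The bin's middle belongs straight below it.
- bin: Loose shallow open bin of bare steel, 140 mm (its x) by 120 mm (its y), 45 mm high, 4 mm walls, 0.4 kg. Origin: middle of its underside. A straight bar handle, 14 mm wide (y), 20 mm high (24 to 44 mm above the bin's underside), sticks out 71 mm from the middle of its -x wall (from x = -70 to -141 mm). Can be slid along the bench by the handle.
- bin_handle (a point): Grip point in the bin's handle, on the bar's axis, 112 mm from the bin's origin along its -x, 34 mm above its underside.
- lens_holder: Bystander: matte grey ceramic lens holder, a 70 x 60 x 40 mm block with a slot, left of the leg's seated place. Origin: centre of underside.
- axis_wheel: Bystander: chrome cylinder axis wheel lying flat, 76 mm across, 36 mm high, behind the trough. Origin: centre of underside.
- trial_lens: Bystander: blue-rimmed trial lens lying flat, 62 mm across, 8 mm thick, with a short tab, just left of the seated leg's foot. Origin: centre of underside.
- bottle: Bystander: white bottle, 60 mm across, 150 mm high, at the left front or right back (may be swapped with the jar). Origin: centre of underside.
- jar: Bystander: amber glass jar, 66 mm across, 90 mm high, at the right back or left front. Origin: centre of underside.
- spatula: Bystander: spatula lying on the left. Origin: on its underside.
- tray: Bystander: empty white plastic tray, 140 x 90 x 30 mm, no handle, on the far right. Origin: centre of underside.
Things that resemble listed ones, but are neither listed nor needed, are in the scene too. What is shaped like the bin but yellow is not meant.

How it is judged:
By the outcome, as a careful person would: the job done as asked, in the order asked, and still so for the second after the job is handed in, with the robot touching nothing.
It also fails if it takes over 61 s, if anything falls off the work surface, if the arm or the gripper's body presses on something with over 40 N, if the wrist force passes 120 N, or if a joint passes its speed limit or range.

## Working session

There is one attempt and no reset: what is moved stays moved. The work goes in short steps, Python scripts to look and compute and a tool call to move; the robot and the scene stay as the last step left them, time stands still between calls to the robot, and variables do not carry over. Pictures are saved under pics/ and viewed, at most 10 in all, crops included, and the job is handed in when it is done.

Besides the shell and the picture viewer there is one more tool, called after "Request:" as name(argument=value, ...) on one line, values as JSON. servo_tool: Moves the arm, as the interface text tells. Shift numbers are shares of 0.4 m and turn numbers shares of 2 pi rad, none past 1 either way. Its arguments: {"type":"object","properties":{"delta_pos":{"type":"array","items":{"type":"array","items":{"type":"number","minimum":-1,"maximum":1}}},"dr":{"type":"array","items":{"type":"array","items":{"type":"number","minimum":-1,"maximum":1}}},"jaw":{"type":"number"},"force":{"type":"number"}},"required":["delta_pos","dr"]}

```bash
mkdir -p pics; ls; cat > h.py <<'E'
import numpy as np, cv2
from scipy.spatial.transform import Rotation as R
from station import env, vision, workorder
def cam(n):
    m=vision.camera_model(n); K=np.array(m["K"]);D=np.array(m["distortion"])
    if n=="wrist":
        s=env.get_state(); T=np.eye(4); w,x,y,z=s["ee_rot"]; T[:3,:3]=R.from_quat([x,y,z,w]).as_matrix();T[:3,3]=s["tcp_pos"]
        C=T@np.array(m["mount"]); return K,D,C[:3,:3],C[:3,3]
    Rm=cv2.Rodrigues(np.array(m["rvec"],float))[0]; t=np.array(m["tvec"],float).ravel()
    return K,D,Rm.T,-Rm.T@t
def ray(c,uv):
    K,D,A,o=c; p=cv2.undistortPoints(np.array(uv,float).reshape(-1,1,2),K,D).reshape(-1,2)
    d=np.c_[p,np.ones(len(p))]@A.T; return o,d/np.linalg.norm(d,axis=1)[:,None]
def plane(c,uv,z):
    o,d=ray(c,uv); return o+d*((z-o[2])/d[:,2])[:,None]
def tri(c1,p1,c2,p2):
    o1,d1=ray(c1,p1);o2,d2=ray(c2,p2);out=[]
    for a,b in zip(d1,d2):
        M=np.c_[a,-b]; s=np.linalg.lstsq(M,o2-o1,rcond=None)[0]
        P,Q=o1+s[0]*a,o2+s[1]*b; out.append(np.r_[(P+Q)/2,np.linalg.norm(P-Q)])
    return np.array(out)
def proj(c,X):
    K,D,A,o=c; r=A.T; return cv2.projectPoints(np.array(X,float).reshape(-1,1,3),cv2.Rodrigues(r)[0],-r@o,K,D)[0].reshape(-1,2)
def move(P,q):
    "shares for going to world TCP P, rotation matrix q from current measured pose"
    s=env.get_state(); w,x,y,z=s["ee_rot"]; A=R.from_quat([x,y,z,w]).as_matrix()
    return (A.T@(np.array(P)-s["tcp_pos"])/0.4).round(4), (R.from_matrix(A.T@q).as_rotvec()/(2*np.pi)).round(4)
E
cat > a.py <<'E'
from h import *
for n in ("top","side"):
    im=vision.grab_frame(n); cv2.imwrite(f"pics/{n}0.png",cv2.resize(im[:,:,::-1],(800,600),interpolation=cv2.INTER_CUBIC)); np.save(f"{n}.npy",im)
    c=cam(n); print(n,c[3].round(3),c[2][:,2].round(3),c[0].round(1).tolist())
s=env.get_state();print(s["time_s"],s["tcp_pos"],s["ee_rot"]);print(np.array(vision.camera_model("wrist")["mount"]).round(3).tolist())
E
python3 a.py
```

```text
pics
top [ 0.359 -0.049  1.529] [ 0.135  0.003 -0.991] [[449.2, 0.0, 252.9], [0.0, 449.2, 192.0], [0.0, 0.0, 1.0]]
side [ 0.244 -1.007  0.975] [ 0.234  0.721 -0.652] [[387.4, 0.0, 254.7], [0.0, 387.4, 190.8], [0.0, 0.0, 1.0]]
0.1 [0.21380295 0.50597452 0.20173075] [-1.60438071e-04  1.98536894e-01  9.80092847e-01 -1.04253948e-03]
[[0.0, -0.958, -0.287, 0.073], [1.0, -0.0, 0.0, -0.001], [-0.0, -0.287, 0.958, -0.172], [0.0, 0.0, 0.0, 1.0]]
```

View pics/top0.png

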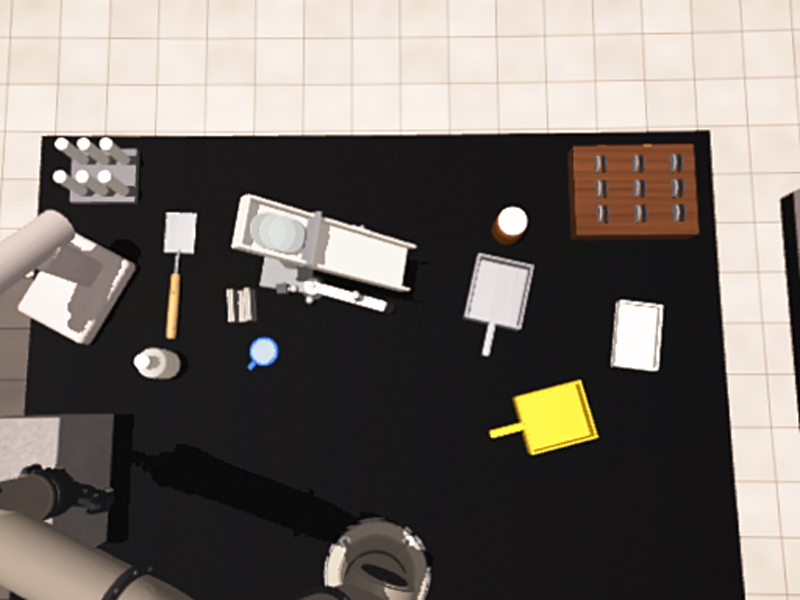

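View pics/side0.png

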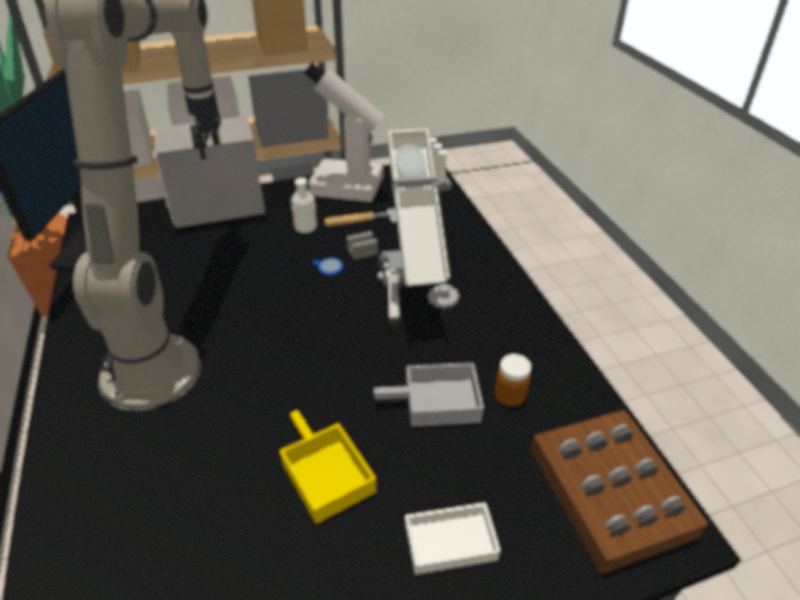

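Top view: candidates for the bin are the steel bin at (499,291) with its handle at (487,340), the yellow look-alike at (557,416), and the handleless white tray at (637,335). I choose the steel one. The leg runs from (280,288) to its foot at (388,305) and the post is near (313,288). The mouth is near (410,265). The side view agrees: bin (443,393), post (387,268), foot (394,312). Next is a close crop to check.

```bash
cat > b.py <<'E'
import numpy as np,cv2
t=np.load("top.npy");s=np.load("side.npy")
f=lambda im,x,y,w,h,k:cv2.resize(im[y:y+h,x:x+w,::-1],None,fx=k,fy=k,interpolation=cv2.INTER_CUBIC)
g=lambda i:np.clip(255*(i/255.)**.6,0,255).astype(np.uint8)
a=f(t,140,115,135,90,4);b=f(t,290,155,60,80,4)
c=f(s,235,75,70,140,4);d=f(s,230,215,100,70,4)
o=np.zeros((600,800,3),np.uint8)
o[:360,:540]=a; o[:320,560:800]=b
cv2.imwrite("pics/c1.png",g(o))
o=np.zeros((560,700,3),np.uint8);o[:,:280]=c;o[:280,300:700]=d
cv2.imwrite("pics/c2.png",g(o))
E
python3 b.py
```

```text
(no output)
```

View pics/c1.png

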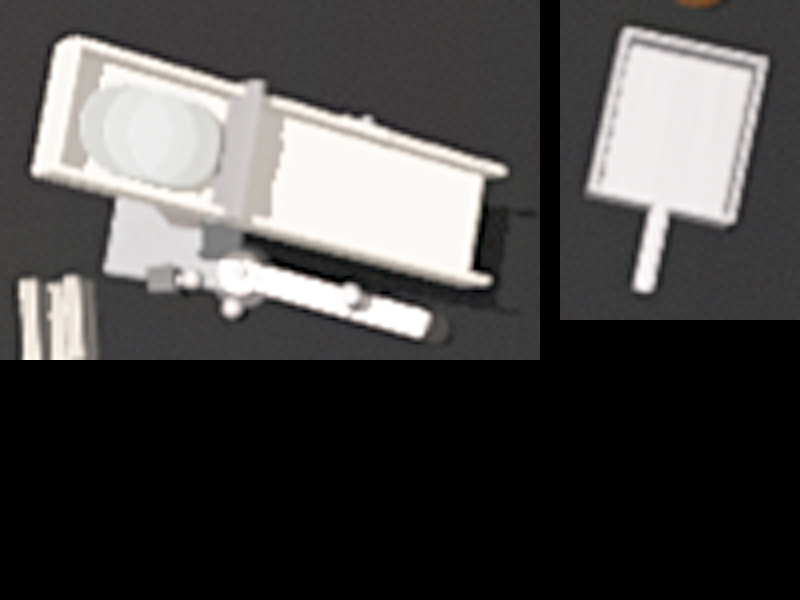

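View pics/c2.png

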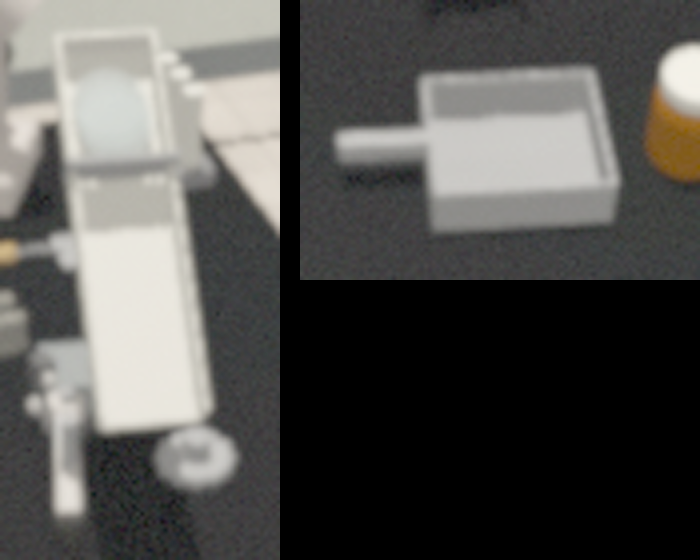

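The crops confirm the choice: an open grey steel bin with a bar handle. In c1 its rim corners are (625,28), (768,60), (735,225) and (588,195), and the handle tip is (643,290). The leg hinge is (237,270), post top (352,295), foot (438,328), and trough wall tips (505,170) and (490,281).

```bash
cat > c.py <<'E'
from h import *
T,S=cam("top"),cam("side")
P=lambda l,ox,oy,sx=0:[((u-sx+.5)/4+ox-.5,(v+.5)/4+oy-.5) for u,v in l]
tb=P([(625,28),(768,60),(735,225),(588,195)],290,155,560)
sb=P([(597,68),(619,185),(430,195),(420,75)],230,215,300)
for sh in range(4):
    r=tri(T,tb,S,sb[sh:]+sb[:sh])
    if r[:,3].max()<.03: print("rim tri",sh,r.round(4).tolist())
X=plane(T,tb,.045); print("rim@45",X.round(4).tolist(),X.mean(0).round(4))
h=plane(T,P([(643,288)],290,155,560),.044); print("handle end",h.round(4))
e=X.mean(0)-h[0]; print("bin yaw x-axis",np.degrees(np.arctan2(e[1],e[0])),np.linalg.norm(e[:2]), [np.degrees(np.arctan2(*(X[i]-X[j])[1::-1])) for i,j in((0,3),(1,2),(0,1),(3,2))])
tt=P([(505,170),(490,281),(38,174),(72,38)],140,115); ts=P([(212,412),(98,432),(72,165)],235,75)
print("mouth tips tri",tri(T,tt[:2],S,ts[:2]).round(4).tolist(),"@173",plane(T,tt[:2],.173).round(4).tolist())
f=plane(T,tt[1:2],.173)[0]; 
hi=plane(T,P([(237,268)],140,115),.03)[0]
po=plane(T,P([(352,295)],140,115),.087)[0]; ft=plane(T,P([(436,326)],140,115),.02)[0]
print("hinge",hi.round(4),"post",po.round(4),"foot",ft.round(4), np.linalg.norm(po-hi)*1)
b=plane(T,P([(118,196),(105,272)],140,115),.014);print("base edge",b.round(4).tolist())
E
python3 c.py
```

```text
rim tri 0 [[0.6661, -0.224, 0.0489, 0.0071], [0.6361, -0.342, 0.0489, 0.0037], [0.4966, -0.3096, 0.0505, 0.0009], [0.525, -0.1898, 0.0504, 0.0063]]
rim@45 [[0.6634, -0.2235, 0.045], [0.635, -0.3422, 0.045], [0.4967, -0.3104, 0.045], [0.5225, -0.1896, 0.045]] [ 0.5794 -0.2664  0.045 ]
handle end [[ 0.4452 -0.2334  0.044 ]]
bin yaw x-axis -13.843635279459559 0.13821456521973507 [np.float64(-13.51316872553944), np.float64(-12.95004191888318), np.float64(76.58119398060363), np.float64(77.94313142436353)]
mouth tips tri [[0.6548, -0.0864, 0.1729, 0.0052], [0.5651, -0.0731, 0.1636, 0.0046]] @173 [[0.6523, -0.0858, 0.173], [0.5659, -0.0734, 0.173]]
hinge [0.6005 0.1376 0.03  ] post [0.5684 0.0371 0.087 ] foot [ 0.5511 -0.0301  0.02  ] 0.11991057748865719
base edge [[0.6663, 0.242, 0.014], [0.6004, 0.2519, 0.014]]
```

```bash
cat >> h.py <<'E'
PSI=np.radians(-8.3); ORG=np.array([.597,.133,0.])
RC=R.from_euler("z",PSI).as_matrix()
def w(p): return ORG+RC@np.array(p,float)
def tool(lean_deg,yaw=PSI):
    "fingers down, leaning to the back by lean; camera side to the front"
    a=np.radians(lean_deg); z=[np.sin(a),0,-np.cos(a)]; x=[-np.cos(a),0,-np.sin(a)]
    return R.from_euler("z",yaw).as_matrix()@np.c_[x,[0,1,0],z]
def tcp(g,Rt,back=0): return np.array(g)+Rt[:,2]*(.019-back)
E
python3 - <<'E'
from h import *
Rt=tool(30); P=tcp([.568,.037,.06],Rt,.13); print(P,move(P,Rt))
s=env.get_state();P1=(np.array(s["tcp_pos"])+P)/2;P1[2]=.25
print(P1,move(P1,Rt))
c=cam("top")
for n,p in dict(holder=(241,303,.04),lens=(262,352,.008),bottle=(145,360,.15)).items(): print(n,plane(c,[(p[0]/1.5625,p[1]/1.5625)],p[2]).round(3))
E
```

```text
[0.51308132 0.04501177 0.15612882] (array([-1.1377, -0.7701,  0.1157]), array([-0.0109, -0.0829, -0.0395]))
[0.36344213 0.27549315 0.25      ] (array([-0.5689, -0.3854, -0.1198]), array([-0.0109, -0.0829, -0.0395]))
holder [[0.558 0.285 0.04 ]]
lens [[0.455 0.244 0.008]]
bottle [[0.433 0.444 0.15 ]]
```

Request:
servo_tool(delta_pos=[[-0.57,-0.385,-0.12],[-0.57,-0.385,-0.12],[-0.57,-0.385,-0.12],[-0.57,-0.385,-0.12],[-0.57,-0.385,-0.12],[-0.57,-0.385,-0.12],[-0.57,-0.385,-0.12]], dr=[[-0.011,-0.083,-0.04],[-0.011,-0.083,-0.04],[-0.011,-0.083,-0.04],[-0.011,-0.083,-0.04],[-0.011,-0.083,-0.04],[-0.011,-0.083,-0.04],[-0.011,-0.083,-0.04]], jaw=60, force=40)

```text
time_s: 0.8
tcp_pos: [0.3662, 0.2711, 0.2511]
ee_rot: [0.259, 0.073, 0.963, -0.019]
ft_force: [-1.0, 1.4, -0.7]
grip_width: 0.0599
grasp_force: 0.0
```

```bash
python3 - <<'E'
from h import *
Rt=tool(30); P=tcp([.568,.037,.06],Rt,.13); print(env.get_state()["tcp_pos"],env.get_state()["time_s"],P,move(P,Rt))
E
```

```text
[0.36618683 0.27109155 0.25109892] 0.8 [0.51308132 0.04501177 0.15612882] (array([-0.2688, -0.5042,  0.4292]), array([-0.0002,  0.0002, -0.0009]))
```

Request:
servo_tool(delta_pos=[[-0.27,-0.505,0.43],[-0.27,-0.505,0.43],[-0.27,-0.505,0.43],[-0.27,-0.505,0.43],[-0.27,-0.505,0.43],[-0.27,-0.505,0.43],[-0.27,-0.505,0.43],[-0.27,-0.505,0.43]], dr=[[0,0,0],[0,0,0],[0,0,0],[0,0,0],[0,0,0],[0,0,0],[0,0,0],[0,0,0]])

```text
time_s: 1.6
tcp_pos: [0.5132, 0.0507, 0.1551]
ee_rot: [0.258, 0.069, 0.963, -0.018]
ft_force: [-0.4, 0.5, -0.1]
grip_width: 0.06
grasp_force: 0.0
```

```bash
python3 - <<'E'
from h import *
c=cam("wrist"); im=vision.grab_frame("wrist"); np.save("w1.npy",im); s=env.get_state(); print(s["time_s"],s["tcp_pos"])
pts=[[.568,.037,.087],[.568,.037,.029],w([0,0,0]),w([0,-190,147]) if 0 else w([0,-.19,.147]),w([0,-.1,.21]),w([-.015,.007,.014])]
print(proj(c,pts).round(1).tolist())
np.savez("w1c.npz",K=c[0],D=c[1],A=c[2],o=c[3])
cv2.imwrite("pics/w1.png",cv2.resize(im[:,:,::-1],(800,600),interpolation=cv2.INTER_CUBIC))
E
```

```text
1.65 [0.51321927 0.05210312 0.1554819 ]
[[251.8, 200.4], [252.5, 155.4], [345.4, 148.5], [132.8, 271.8], [248.6, 361.1], [357.7, 145.9]]
```

View pics/w1.png

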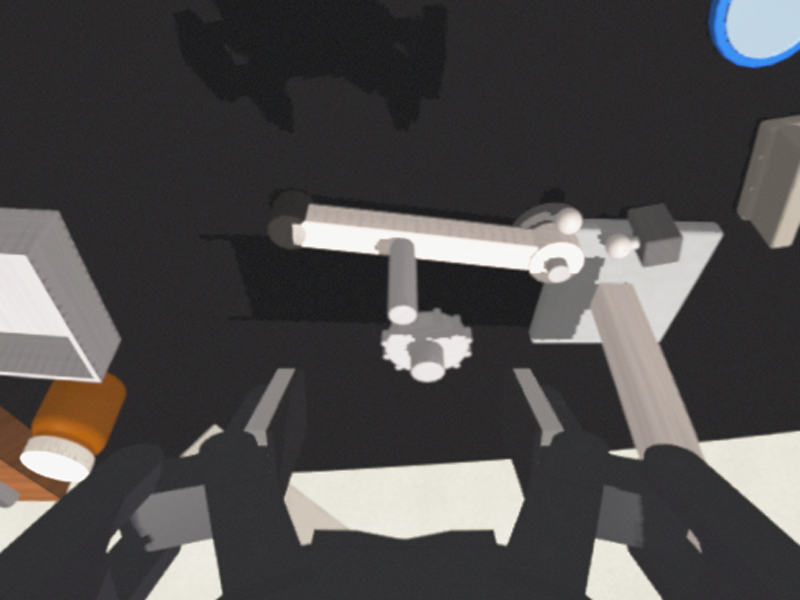

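Wrist view: post top (402,315), post foot (396,245), hinge stud (557,258), foot (290,220), and base plate corners (723,226), (661,343) and (531,341). The fingers straddle the post and nothing else is near it.

```bash
python3 - <<'E'
from h import *
z=np.load("w1c.npz"); W=(z["K"],z["D"],z["A"],z["o"]); T=cam("top")
q=lambda l:[((u+.5)*.64-.5,(v+.5)*.64-.5) for u,v in l]
t=((352+.5)/4+139.5,(295+.5)/4+114.5)
print("post tri",tri(T,[t],W,q([(402,315)])).round(4)); print("post@87",plane(W,q([(402,315)]),.087).round(4),"base@29",plane(W,q([(396,247)]),.029).round(4))
b=plane(W,q([(723,226),(661,343),(531,341)]),.014);print("plate",b.round(4).tolist())
u=b[1]-b[0];v=b[1]-b[2];print(np.linalg.norm(u),np.linalg.norm(v),np.degrees(np.arctan2(u[1],u[0])),np.degrees(np.arctan2(v[1],v[0]))-90)
l=plane(W,q([(308,222),(300,243),(535,268),(520,240)]),.029);print("bar",l.round(4).tolist())
print("pred origin from plate", (b[0]-RC@[-.015,.117,0]).round(4),(b[1]-RC@[.105,.117,0]).round(4),(b[2]-RC@[.105,.007,0]).round(4))
E
```

```text
post tri [[0.5689 0.0392 0.0873 0.0044]]
post@87 [[0.5699 0.0412 0.087 ]] base@29 [[0.5712 0.0372 0.029 ]]
plate [[0.5955, 0.2523, 0.014], [0.7199, 0.2383, 0.014], [0.7001, 0.1285, 0.014]]
0.12520926265603918 0.11163098812771817 -6.379168438376206 -10.258639594671479
bar [[0.5439, -0.0119, 0.029], [0.5592, -0.0215, 0.029], [0.6021, 0.1246, 0.029], [0.5764, 0.1142, 0.029]]
pred origin from plate [0.5935 0.1343 0.014 ] [0.5991 0.1377 0.014 ] [0.5951 0.1367 0.014 ]
```

```bash
sed -i 's/ORG=np.array.*/ORG=np.array([.596,.135,0.])/' h.py; python3 - <<'E'
from h import *
Rt=tool(30); P=tcp([.5695,.039,.06],Rt); print(P,move(P,Rt))
E
```

```text
[0.57890049 0.03762862 0.04354552] (array([-0.005 , -0.0132,  0.3262]), array([0.0005, 0.0001, 0.0005]))
```

Request:
servo_tool(delta_pos=[[-0.005,-0.013,0.08],[-0.005,-0.013,0.16],[-0.005,-0.013,0.23],[-0.005,-0.013,0.29],[-0.005,-0.013,0.326],[-0.005,-0.013,0.326]], dr=[[0,0,0],[0,0,0],[0,0,0],[0,0,0],[0,0,0],[0,0,0]])

```text
time_s: 2.25
tcp_pos: [0.5785, 0.0393, 0.0415]
ee_rot: [0.257, 0.067, 0.964, -0.017]
ft_force: [-0.1, -0.5, -0.2]
grip_width: 0.0603
grasp_force: 0.0
```

Request:
servo_tool(delta_pos=[[0,0,0],[0,0,0],[0,0,0],[0,0,0],[0,0,0],[0,0,0]], dr=[[0,0,0],[0,0,0],[0,0,0],[0,0,0],[0,0,0],[0,0,0]], jaw=0, force=40)

```text
time_s: 2.85
tcp_pos: [0.5801, 0.0397, 0.0447]
ee_rot: [0.26, 0.067, 0.963, -0.016]
ft_force: [1.8, 5.4, -1.8]
grip_width: 0.0139
grasp_force: 39.1
```

```bash
cat > leg.py <<'E'
from h import *
import sys
s=env.get_state(); print(s["time_s"],s["tcp_pos"],s["ft_force"],s["grip_width"],s["grasp_force"])
Rm=R.from_quat(np.roll(s["ee_rot"],-1)).as_matrix()
p0=np.array(s["tcp_pos"])-.019*Rm[:,2]; d=RC.T@(p0-ORG); r=np.hypot(d[0],d[1]); q0=np.arctan2(-d[0],-d[1]); print("grasp in chute",d.round(4),"r",r,"q",q0)
for q in np.linspace(q0,float(sys.argv[1]),9)[1:]:
    g=w([-r*np.sin(q),-r*np.cos(q),d[2]]); print(round(q,2),(Rm.T@(g-p0)/.4).round(4).tolist())
E
python3 leg.py 0.9
```

```text
2.85 [0.58007291 0.03973661 0.04468768] [ 1.83215514  5.38414054 -1.82230642] 0.013868297148605624 39.06222760677338
grasp in chute [-0.0116 -0.0967  0.0611] r 0.09739252092113629 q 0.11903639116977463
0.22 [0.0202, 0.0041, -0.0118]
0.31 [0.04, 0.0106, -0.0232]
0.41 [0.0592, 0.0192, -0.0344]
0.51 [0.0775, 0.0299, -0.045]
0.61 [0.0949, 0.0426, -0.055]
0.7 [0.1111, 0.0573, -0.0644]
0.8 [0.126, 0.0737, -0.073]
0.9 [0.1394, 0.0917, -0.0807]
```

Request:
servo_tool(delta_pos=[[0.02,0.004,-0.012],[0.04,0.011,-0.023],[0.059,0.019,-0.034],[0.078,0.03,-0.045],[0.095,0.043,-0.055],[0.111,0.057,-0.064],[0.126,0.074,-0.073],[0.139,0.092,-0.081]], dr=[[0,0,0],[0,0,0],[0,0,0],[0,0,0],[0,0,0],[0,0,0],[0,0,0],[0,0,0]])

```text
time_s: 3.65
tcp_pos: [0.5199, 0.0811, 0.0441]
ee_rot: [0.259, 0.07, 0.963, -0.018]
ft_force: [0.8, -1.0, -0.5]
grip_width: 0.0002
grasp_force: 0.0
```

```bash
python3 leg.py 1.62
```

```text
3.65 [0.51994347 0.08113074 0.04407483] [ 0.77200519 -0.95428317 -0.48225642] 0.00023523078738909496 0.0
grasp in chute [-0.077  -0.0643  0.0605] r 0.10031825507220579 q 0.874943603775499
0.97 [0.0122, 0.0186, -0.007]
1.06 [0.0229, 0.0385, -0.0132]
1.15 [0.0319, 0.0594, -0.0184]
1.25 [0.0392, 0.0811, -0.0226]
1.34 [0.0447, 0.1036, -0.0257]
1.43 [0.0484, 0.1266, -0.0279]
1.53 [0.0502, 0.1498, -0.0289]
1.62 [0.0501, 0.1732, -0.0288]
```

```bash
cat > snap.py <<'E'
from h import *
import sys
n=sys.argv[1]; k=sys.argv[2]
c=cam(n); im=vision.grab_frame(n); np.save(k+".npy",im); np.savez(k+"c.npz",K=c[0],D=c[1],A=c[2],o=c[3])
cv2.imwrite(f"pics/{k}.png",cv2.resize(im[:,:,::-1],(800,600),interpolation=cv2.INTER_CUBIC))
E
python3 snap.py wrist w2
```

```text
(no output)
```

View pics/w2.png

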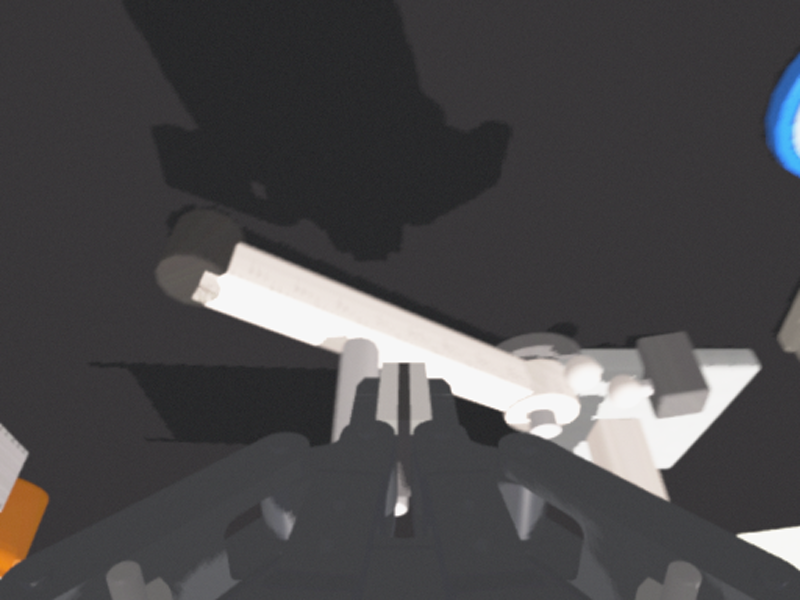

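Post foot is at (358,350), foot end of the bar at (222,270), hinge washer at (543,410). The closed fingers have slipped off in front of the post, and the leg is partly swung. I'll measure it again.

```bash
python3 - <<'E'
from h import *
def L(k): z=np.load(k+"c.npz"); return (z["K"],z["D"],z["A"],z["o"])
q=lambda l:[((u+.5)*.64-.5,(v+.5)*.64-.5) for u,v in l]
W1,W2=L("w1"),L("w2")
print("hinge stud tri",tri(W1,q([(557,270)]),W2,q([(546,430)])).round(4),"washer",tri(W1,q([(557,258)]),W2,q([(543,408)])).round(4))
print("detent box top front corner tri", tri(W1,q([(640,243)]),W2,q([(655,393)])).round(4))
print("plate corner", tri(W1,q([(723,226)]),W2,q([(760,355)])).round(4))
print("now: bar end edges",plane(W2,q([(232,272),(205,300)]),.029).round(4).tolist(),"washer",plane(W2,q([(543,408)]),.032).round(4),"post base",plane(W2,q([(360,362)]),.029).round(4))
im=vision.grab_frame("top"); np.save("t2.npy",im)
cv2.imwrite("pics/t2.png",cv2.resize(im[115:235,140:300,::-1],None,fx=5,fy=5,interpolation=cv2.INTER_CUBIC))
E
```

```text
hinge stud tri [[0.5935 0.1367 0.0416 0.0021]] washer [[5.950e-01 1.386e-01 2.910e-02 4.000e-04]]
detent box top front corner tri [[0.5876 0.1903 0.0308 0.0012]]
plate corner [[0.6029 0.2585 0.0057 0.0007]]
now: bar end edges [[0.485, 0.0243, 0.029], [0.4975, 0.0083, 0.029]] washer [[0.5901 0.1379 0.032 ]] post base [[0.5443 0.0582 0.029 ]]
```

View pics/t2.png

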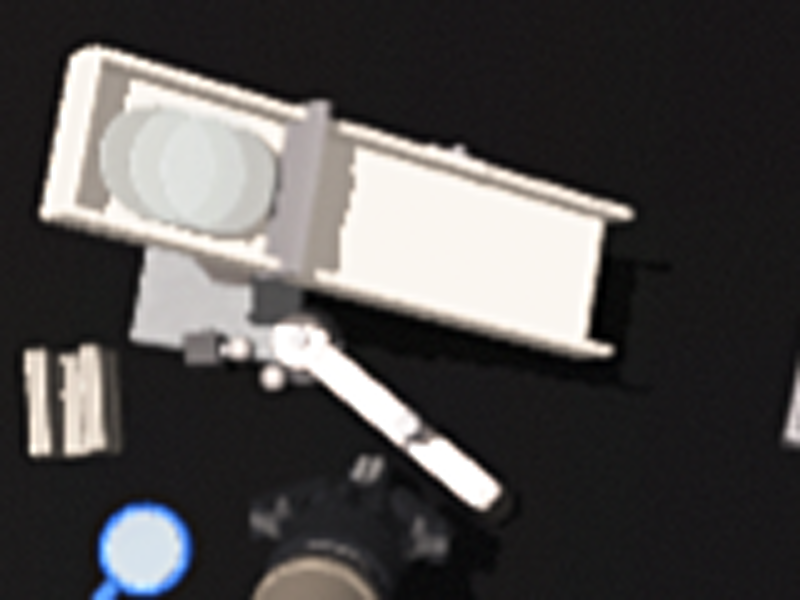

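Top crop: hinge (300,338), post top (408,425), bar end (487,497), and fingers at (368,468). The leg is about half way.

```bash
python3 - <<'E'
from h import *
T=cam("top"); f=lambda u,v:[((u+.5)/5+139.5,(v+.5)/5+114.5)]
po=plane(T,f(408,424),.087)[0]; h=plane(T,f(299,337),.03)[0]; e=plane(T,f(487,497),.029)[0]; print(po,h,e)
for v in (po-[.594,.137,0],e-[.594,.137,0]): print(np.hypot(*v[:2]), np.degrees(np.arctan2(-v[0],-v[1])))
im=vision.grab_frame("side"); S=cam("side"); print(proj(S,[po]))
print("finger px check", plane(T,f(368,468),.1))
Rt=tool(30); a=w([-.1*np.sin(.6),-.1*np.cos(.6),.06]);print(a)
E
```

```text
[0.53258418 0.05781924 0.087     ] [0.59920068 0.13579935 0.03      ] [0.48994394 0.00909465 0.029     ]
0.10020726046738984 37.798612420017676
0.16488614511432836 39.12971856909785
[[239.82849504 178.56578144]]
finger px check [[0.50290046 0.08232902 0.1       ]]
[0.52821294 0.06148188 0.06      ]
```

```bash
sed -i 's/ORG=np.array.*/ORG=np.array([.5945,.1365,0.])/' h.py; python3 - <<'E'
from h import *
Rt=tool(28,PSI+np.radians(30)); g=[.5325,.058,.06]
P=tcp(g,Rt,.12); print(P,move(P,Rt), move(tcp(g,Rt),Rt)); s=env.get_state(); print(s["joint_positions"])
E
```

```text
[0.48844367 0.04046786 0.14917771] (array([-0.076 , -0.1137, -0.2596]), array([-0.04  ,  0.0056, -0.0725])) (array([-0.049, -0.044,  0.031]), array([-0.04  ,  0.0056, -0.0725]))
[-0.87899534  0.19962472  0.56249023  2.31542873  0.61802425  0.22934984
  0.50437621]
```

```bash
python3 - <<'E'
from h import *
Rt=tool(14,PSI+np.radians(30)); g=[.5325,.058,.06]
P=tcp(g,Rt,.12); print(P,move(P,Rt), move(tcp(g,Rt),Rt))
E
```

```text
[0.50979747 0.04896557 0.15799987] (array([-0.1301, -0.0851, -0.2536]), array([-0.031 ,  0.0436, -0.077 ])) (array([-0.0388, -0.0494,  0.0299]), array([-0.031 ,  0.0436, -0.077 ]))
```

Request:
servo_tool(delta_pos=[[0,0,-0.12],[0,0,-0.25],[-0.13,-0.085,-0.254],[-0.13,-0.085,-0.254],[-0.13,-0.085,-0.254],[-0.13,-0.085,-0.254],[-0.13,-0.085,-0.254]], dr=[[0,0,0],[0,0,0],[-0.031,0.044,-0.077],[-0.031,0.044,-0.077],[-0.031,0.044,-0.077],[-0.031,0.044,-0.077],[-0.031,0.044,-0.077]])

```text
time_s: 4.5
tcp_pos: [0.5068, 0.0466, 0.1552]
ee_rot: [0.167, -0.077, 0.983, -0.003]
ft_force: [0.7, -0.2, -1.0]
grip_width: -0.0004
grasp_force: 0.0
```

Request:
servo_tool(delta_pos=[[0,0,0],[0,0,0],[0,0,0]], dr=[[0,0,0],[0,0,0],[0,0,0]], jaw=60, force=80)

```text
time_s: 4.8
tcp_pos: [0.5049, 0.0482, 0.1533]
ee_rot: [0.166, -0.076, 0.983, -0.004]
ft_force: [0.1, -0.1, 0.3]
grip_width: 0.0431
grasp_force: 0.0
```

```bash
python3 - <<'E'
from h import *
Rt=tool(14,PSI+np.radians(30)); g=[.5325,.058,.06]
s=env.get_state(); print(s["time_s"],s["tcp_pos"],np.array(s["joint_positions"]).round(3),move(tcp(g,Rt),Rt))
E
python3 snap.py wrist w3
```

```text
4.8 [0.5049438  0.04820114 0.15330878] [-1.018 -0.004  0.875  2.067  0.048  0.746  1.554] (array([0.0125, 0.0259, 0.2905]), array([-0.0154,  0.0133, -0.0335]))
```

View pics/w3.png

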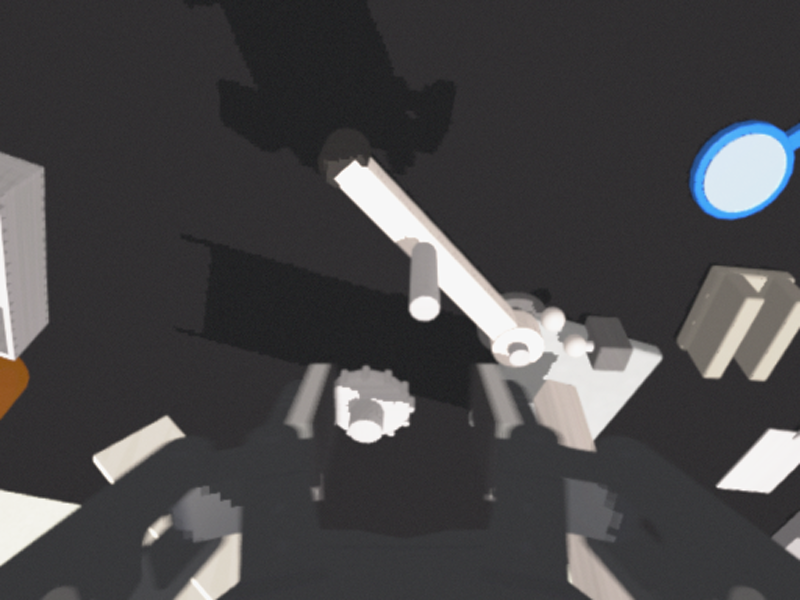

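The post top is at (424,308), between the open fingers at x=315 and x=490. The leg still stands at about 30 degrees.

```bash
python3 - <<'E'
from h import *
z=np.load("w3c.npz"); W=(z["K"],z["D"],z["A"],z["o"]); q=lambda l:[((u+.5)*.64-.5,(v+.5)*.64-.5) for u,v in l]
print("post@87",plane(W,q([(424,307)]),.087).round(4), tri(cam("top"),[(408.5/5+139.5,424.5/5+114.5)],W,q([(424,307)])).round(4))
s=env.get_state(); A=R.from_quat(np.roll(s["ee_rot"],-1)).as_matrix()
g=[.5315,.0585,.06]
print("keep rot",move(tcp(g,A),A), np.degrees(np.arccos(-A[2,2])), A[:,1]@RC)
E
```

```text
post@87 [[0.5323 0.0602 0.087 ]] [[0.5325 0.059  0.0868 0.0024]]
keep rot (array([0.0104, 0.0225, 0.2902]), array([0., 0., 0.])) 19.134221569218937 [-0.29042108  0.95632803 -0.03305   ]
```

Request:
servo_tool(delta_pos=[[0,0.022,0.08],[0,0.022,0.16],[0,0.022,0.23],[0,0.022,0.275],[0,0.022,0.29],[0,0.022,0.29]], dr=[[0,0,0],[0,0,0],[0,0,0],[0,0,0],[0,0,0],[0,0,0]])

```text
time_s: 5.45
tcp_pos: [0.542, 0.0589, 0.0435]
ee_rot: [0.166, -0.077, 0.983, -0.004]
ft_force: [-0.1, 0.1, -0.0]
grip_width: 0.06
grasp_force: 0.0
```

Request:
servo_tool(delta_pos=[[0,0,0],[0,0,0],[0,0,0],[0,0,0],[0,0,0],[0,0,0],[0,0,0]], dr=[[0,0,0],[0,0,0],[0,0,0],[0,0,0],[0,0,0],[0,0,0],[0,0,0]], jaw=0, force=80)

```text
time_s: 6.15
tcp_pos: [0.5442, 0.0592, 0.0459]
ee_rot: [0.168, -0.077, 0.983, -0.003]
ft_force: [-3.2, -0.4, 7.2]
grip_width: 0.0122
grasp_force: 78.3
```

```bash
python3 leg.py 1.0
```

```text
6.15 [0.54418609 0.05923895 0.045858  ] [-3.16611145 -0.43559942  7.23067633] 0.012236171734432052 78.26844334602356
grasp in chute [-0.0448 -0.085   0.0638] r 0.09607006084747811 q 0.4852151109513038
0.55 [0.0099, 0.0112, -0.0039]
0.61 [0.0191, 0.0231, -0.0075]
0.68 [0.0276, 0.0356, -0.0109]
0.74 [0.0352, 0.0486, -0.014]
0.81 [0.0421, 0.0621, -0.0169]
0.87 [0.0481, 0.0761, -0.0195]
0.94 [0.0533, 0.0905, -0.0218]
1.0 [0.0575, 0.1052, -0.0238]
```

Request:
servo_tool(delta_pos=[[0.01,0.011,-0.004],[0.019,0.023,-0.008],[0.028,0.036,-0.011],[0.035,0.049,-0.014],[0.042,0.062,-0.017]], dr=[[0,0,0],[0,0,0],[0,0,0],[0,0,0],[0,0,0]])

```text
time_s: 6.65
tcp_pos: [0.5225, 0.0798, 0.0458]
ee_rot: [0.168, -0.076, 0.983, -0.004]
ft_force: [8.7, -0.0, 9.8]
grip_width: 0.0122
grasp_force: 80.3
```

```bash
python3 leg.py 1.3
```

```text
6.65 [0.52247634 0.07984872 0.04580716] [ 8.73976294 -0.03089028  9.80510929] 0.012237191210891523 80.32040476799011
grasp in chute [-0.0693 -0.0677  0.0637] r 0.09685721665983638 q 0.7969859296136481
0.86 [0.0061, 0.0137, -0.0026]
0.92 [0.0114, 0.0278, -0.005]
0.99 [0.0158, 0.0422, -0.007]
1.05 [0.0193, 0.0569, -0.0088]
1.11 [0.022, 0.0718, -0.0103]
1.17 [0.0237, 0.0869, -0.0114]
1.24 [0.0246, 0.1021, -0.0123]
1.3 [0.0246, 0.1173, -0.0128]
```

Holding well.

Request:
servo_tool(delta_pos=[[0.006,0.014,-0.003],[0.011,0.028,-0.005],[0.016,0.042,-0.007],[0.019,0.057,-0.009],[0.022,0.072,-0.01],[0.024,0.087,-0.011],[0.025,0.102,-0.012],[0.025,0.117,-0.013]], dr=[[0,0,0],[0,0,0],[0,0,0],[0,0,0],[0,0,0],[0,0,0],[0,0,0],[0,0,0]])

```text
time_s: 7.45
tcp_pos: [0.5025, 0.1217, 0.0456]
ee_rot: [0.166, -0.073, 0.983, -0.004]
ft_force: [-13.0, -8.9, 24.3]
grip_width: 0.0115
grasp_force: 82.3
```

```bash
python3 leg.py 1.64
```

```text
7.45 [0.50247218 0.12169552 0.0455535 ] [-12.98921122  -8.87557946  24.3084656 ] 0.011540555308242037 82.3065984249115
grasp in chute [-0.095  -0.0291  0.0635] r 0.09938182636641021 q 1.273373860035778
1.32 [-0.0003, 0.0114, -0.0003]
1.37 [-0.001, 0.0227, -0.0004]
1.41 [-0.0023, 0.0341, -0.0004]
1.46 [-0.004, 0.0453, -0.0002]
1.5 [-0.0063, 0.0565, 0.0002]
1.55 [-0.009, 0.0675, 0.0007]
1.59 [-0.0122, 0.0784, 0.0014]
1.64 [-0.0158, 0.0892, 0.0023]
```

Request:
servo_tool(delta_pos=[[0,0.011,-0.002],[-0.001,0.023,-0.004],[-0.002,0.034,-0.004],[-0.004,0.045,-0.004],[-0.006,0.057,-0.004],[-0.009,0.068,-0.004],[-0.012,0.078,-0.003],[-0.014,0.084,-0.003]], dr=[[0,0,0],[0,0,0],[0,0,0],[0,0,0],[0,0,0],[0,0,0],[0,0,0],[0,0,0]])

```text
time_s: 8.25
tcp_pos: [0.4971, 0.1418, 0.0423]
ee_rot: [0.159, -0.07, 0.985, -0.013]
ft_force: [-15.3, -33.1, 19.4]
grip_width: -0.0001
grasp_force: 17.8
```

```bash
python3 leg.py 1.65
```

```text
8.25 [0.49710438 0.14175155 0.04228804] [-15.32962076 -33.10410928  19.44654404] -5.1689162840311574e-05 17.776812314987183
grasp in chute [-0.1031 -0.0097  0.0603] r 0.10350548139848421 q 1.4773227097746127
1.5 [-0.0011, 0.0055, 0.0001]
1.52 [-0.0023, 0.0109, 0.0002]
1.54 [-0.0037, 0.0163, 0.0004]
1.56 [-0.0051, 0.0217, 0.0006]
1.59 [-0.0067, 0.0271, 0.0008]
1.61 [-0.0084, 0.0324, 0.0011]
1.63 [-0.0101, 0.0377, 0.0014]
1.65 [-0.012, 0.0429, 0.0018]
```

Request:
servo_tool(delta_pos=[[0,-0.05,0],[0,-0.06,0],[0,-0.06,-0.12],[0,-0.06,-0.2],[0,-0.06,-0.2]], dr=[[0,0,0],[0,0,0],[0,0,0],[0,0,0],[0,0,0]])

```text
time_s: 8.75
tcp_pos: [0.4833, 0.1387, 0.1272]
ee_rot: [0.171, -0.079, 0.982, 0.0]
ft_force: [0.5, 1.3, 0.3]
grip_width: -0.0002
grasp_force: 0.0
```

```bash
python3 snap.py wrist w4; python3 -c "
from h import *
s=env.get_state();print(s['tcp_pos'],s['time_s'],s['ft_force'],np.array(s['joint_positions']).round(2))
c=cam('wrist')
for q in (1.0,1.2,1.37,1.571): print(q,(proj(c,[w([-.1*np.sin(q),-.1*np.cos(q),.087]),w([-.16*np.sin(q),-.16*np.cos(q),.029])])/.64).round(0).tolist())
"
```

```text
[0.48205097 0.13845287 0.12534888] 8.8 [-0.09794738  0.74459578  0.29414336] [-1.44  0.04  1.09  2.12  0.09  0.67  1.32]
1.0 [[304.0, 316.0], [280.0, 146.0]]
1.2 [[347.0, 311.0], [345.0, 135.0]]
1.37 [[385.0, 312.0], [402.0, 136.0]]
1.571 [[429.0, 319.0], [468.0, 150.0]]
```

View pics/w4.png

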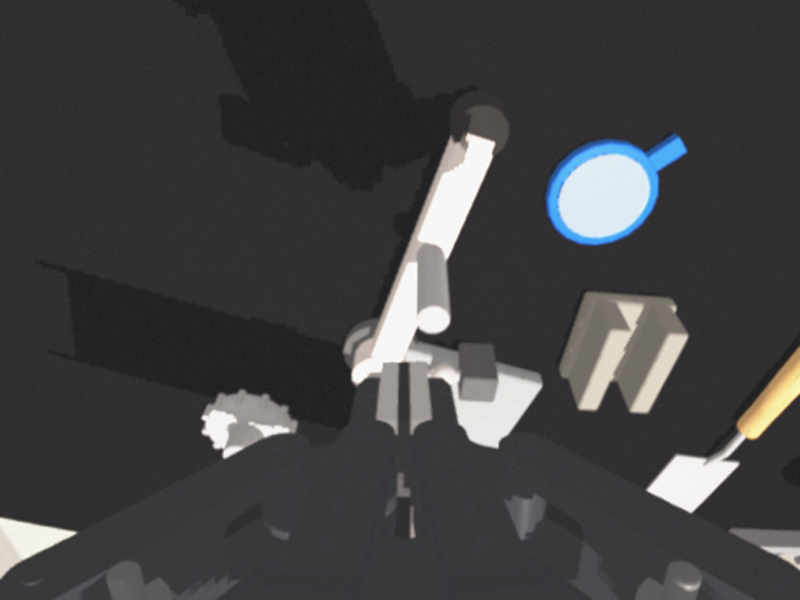

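The post top at (433,318) and the foot end at (478,140) match the prediction for q=1.571, so the leg is home. Next I check that from the top with the arm away, then get the bin pose, wheel clearance and moves.

```bash
python3 - <<'E'
from h import *
z=np.load("w1c.npz"); W=(z["K"],z["D"],z["A"],z["o"]); q=lambda l:[((u+.5)*.64-.5,(v+.5)*.64-.5) for u,v in l]
p=plane(W,q([(427,348)]),.03)[0]; print("wheel",p, RC.T@(p-ORG))
yaw=np.radians(-13.4); Rt=tool(0,yaw); C=np.array([.5794,-.2664,0]); g=C+R.from_euler("z",yaw).as_matrix()@[-.112,0,.034]
for b in (.13,0): P=tcp(g,Rt,b); print(P,move(P,Rt))
print("target",w([.045,-.19,0]))
E
```

```text
wheel [0.67580899 0.04519191 0.03      ] [ 0.09363823 -0.07861425  0.03      ]
[ 0.4704491  -0.24044423  0.145     ] (array([ 0.1574, -0.9324, -0.0802]), array([0.0062, 0.0542, 0.0621]))
[ 0.4704491  -0.24044423  0.015     ] (array([ 0.2656, -0.9233,  0.2262]), array([0.0062, 0.0542, 0.0621]))
target [ 0.61160098 -0.05800593  0.        ]
```

Request:
servo_tool(delta_pos=[[0.157,-0.932,-0.08],[0.157,-0.932,-0.08],[0.157,-0.932,-0.08],[0.157,-0.932,-0.08],[0.157,-0.932,-0.08],[0.157,-0.932,-0.08],[0.157,-0.932,-0.08],[0.157,-0.932,-0.08]], dr=[[0.006,0.054,0.062],[0.006,0.054,0.062],[0.006,0.054,0.062],[0.006,0.054,0.062],[0.006,0.054,0.062],[0.006,0.054,0.062],[0.006,0.054,0.062],[0.006,0.054,0.062]], jaw=50)

```text
time_s: 9.6
tcp_pos: [0.4664, -0.2488, 0.1437]
ee_rot: [-0.002, 0.121, 0.993, -0.004]
ft_force: [-0.0, -0.3, 0.7]
grip_width: 0.0499
grasp_force: 0.0
```

Request:
servo_tool(delta_pos=[[0,0,0],[0,0,0]], dr=[[0,0,0],[0,0,0]])

```text
time_s: 9.8
tcp_pos: [0.4671, -0.2442, 0.1433]
ee_rot: [-0.002, 0.12, 0.993, -0.002]
ft_force: [0.4, 0.6, 0.7]
grip_width: 0.05
grasp_force: 0.0
```

```bash
python3 snap.py wrist w5; python3 - <<'E'
from h import *
s=env.get_state();print(s['tcp_pos'],s['time_s'],np.array(s['joint_positions']).round(2))
t=vision.grab_frame("top"); np.save("t5.npy",t); T=cam("top")
# leg bar: bright pixels near home line
def blob(box,thr):
    x0,y0,x1,y1=box; m=np.zeros(t.shape[:2],np.uint8); m[y0:y1,x0:x1]=(t[y0:y1,x0:x1].min(2)>thr); return m
pr=proj(T,[w([-.06,0,.029]),w([-.16,0,.029])]).round().astype(int); print(pr.tolist())
x0,x1=sorted(pr[:,0]);y0,y1=sorted(pr[:,1])
m=blob((x0-12,y0,x1+13,y1+6),150)
ys,xs=np.nonzero(m); X=plane(T,np.c_[xs,ys],.029); l=cv2.fitLine(X[:,:2].astype(np.float32),cv2.DIST_L2,0,.01,.01).ravel(); print("bar",len(xs),np.degrees(np.arctan2(l[1],l[0])),l[2:],"origin perp",(RC.T@(np.r_[l[2:],0]-ORG)))
# bin from wrist
w5=np.load("w5.npy"); z=np.load("w5c.npz"); W=(z["K"],z["D"],z["A"],z["o"])
C=np.array([.5794,-.2664,0]);B=R.from_euler("z",np.radians(-13.4)).as_matrix()
print("expected rim/handle px in 800 view",(proj(W,[C+B@v for v in ([-.07,.06,.045],[-.07,-.06,.045],[-.141,.007,.044],[-.141,-.007,.044],[-.074,.007,.044],[-.074,-.007,.044])])/.64).round(0).tolist())
E
```

```text
[ 0.46758607 -0.24271764  0.1433657 ] 9.85 [-0.33  0.47  1.08  1.69 -0.43  1.24  2.18]
[[196, 201], [192, 230]]
bar 199 -8.15152 [0.4845437 0.1541876] origin perp [-0.1113579   0.00162947  0.        ]
expected rim/handle px in 800 view [[516.0, 356.0], [310.0, 357.0], [426.0, 235.0], [400.0, 235.0], [425.0, 349.0], [401.0, 350.0]]
```

View pics/w5.png

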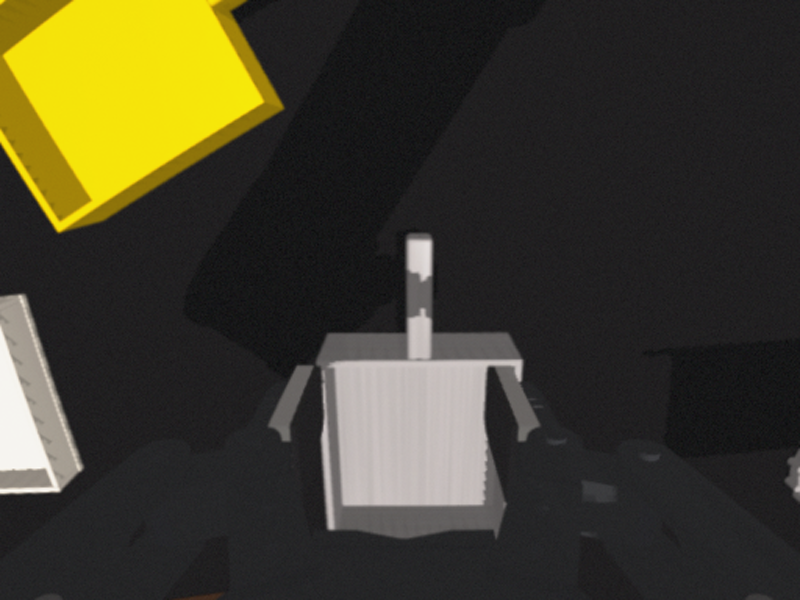

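The handle runs down x≈419 from (419,236) to (419,356), about 3.5 mm to +y of the estimate, between open fingers. The bin's front rim is (318..522, 360), and the yellow look-alike is apart at upper left.

```bash
sed -i 's/ORG=np.array.*/ORG=np.array([.5945,.1373,0.])/; s/radians(-8.3)/radians(-8.2)/' h.py; python3 - <<'E'
from h import *
yaw=np.radians(-13.4); Rt=tool(0,yaw); B=R.from_euler("z",yaw).as_matrix(); C=np.array([.5794,-.2664,0])+B@[-.001,.003,0]; g=C+B@[-.112,0,.034]
print(move(tcp(g,Rt),Rt))
E
```

```text
(array([-0.0041,  0.0142,  0.3213]), array([-0.0007, -0.0006, -0.0003]))
```

Request:
servo_tool(delta_pos=[[-0.004,0.014,0.1],[-0.004,0.014,0.2],[-0.004,0.014,0.27],[-0.004,0.014,0.31],[-0.004,0.014,0.321],[-0.004,0.014,0.321]], dr=[[0,0,0],[0,0,0],[0,0,0],[0,0,0],[0,0,0],[0,0,0]])

```text
time_s: 10.5
tcp_pos: [0.4701, -0.2394, 0.0166]
ee_rot: [-0.001, 0.119, 0.993, -0.003]
ft_force: [-0.2, 0.4, -0.2]
grip_width: 0.0501
grasp_force: 0.0
```

Request:
servo_tool(delta_pos=[[0,0,0],[0,0,0],[0,0,0],[0,0,0],[0,0,0],[0,0,0]], dr=[[0,0,0],[0,0,0],[0,0,0],[0,0,0],[0,0,0],[0,0,0]], jaw=0, force=80)

```text
time_s: 11.1
tcp_pos: [0.4696, -0.2401, 0.0166]
ee_rot: [-0.001, 0.119, 0.993, -0.003]
ft_force: [0.2, 0.1, -0.1]
grip_width: 0.0001
grasp_force: 0.0
```

```bash
cat > bin.py <<'E'
from h import *
s=env.get_state(); A=R.from_quat(np.roll(s["ee_rot"],-1)).as_matrix()
print(s["time_s"],s["tcp_pos"],s["grip_width"],"tool yaw",np.degrees(np.arctan2(-A[1,0],-A[0,0])),"tilt",np.degrees(np.arccos(-A[2,2])))
t=w([.045-.112,-.19,0]); t[2]=s["tcp_pos"][2]; 
for f in (.5,.8,1):
  P=np.array(s["tcp_pos"])*(1-f)+t*f; print(f,P,move(P,tool(0)))
E
python3 bin.py
```

```text
11.1 [ 0.46962053 -0.24010146  0.01661373] 0.00013858413703590053 tool yaw -13.695428566888147 tilt 0.35408660217204124
0.5 [ 0.48535301 -0.1406514   0.01661373] (array([ 0.0207,  0.2509, -0.0015]), array([-0.0009, -0.0003, -0.0153]))
0.8 [ 0.4947925  -0.08098137  0.01661373] (array([ 0.033 ,  0.4014, -0.0023]), array([-0.0009, -0.0003, -0.0153]))
1 [ 0.5010855  -0.04120135  0.01661373] (array([ 0.0413,  0.5017, -0.0029]), array([-0.0009, -0.0003, -0.0153]))
```

```bash
cat > asc.py <<'E'
from h import *
import sys
n,k=sys.argv[1:3]; x0,y0,x1,y1,st=map(int,sys.argv[3:8])
c=cam(n); im=vision.grab_frame(n); np.save(k+".npy",im); np.savez(k+"c.npz",K=c[0],D=c[1],A=c[2],o=c[3])
g=cv2.cvtColor(im,cv2.COLOR_RGB2GRAY)
for y in range(y0,y1,st): print(y," ".join("%3d"%v for v in g[y,x0:x1:st]))
E
python3 asc.py wrist w6 180 100 340 260 8
```

```text
100  46  48  50  47  49  48  49  48  49  46  50  47  49  49  46  47  46  48  49  48
108  49  47  48  50  48  47  47  49  48  48  50  52  51  46  49  50  46  48  49  48
116  47  50  50  49  48  51  49  46  47  48  44  49  49  49  48  50  45  48  47  66
124  51  47  49  50  48  50  50  46  48  50  48  47  49  48  47  50  49  48  67  65
132  48  51  48  46  48  51  48  49  47  49  47  47  50  47  47  51  48  66  67  68
140  49  48  48  48  50  48  49  48  50  47  48  48  48  50  47  50  48  65  69  66
148  48  50  48  48  47  51  48  49  49  50  49  51  48  49  49  53  66  65  67  64
156  48  46  50  50  48  47  48  50  49  49  49  47  48  47  49  65  66  69  66  65
164  48  48  48  47  51  49  49  46  48  50  49  49  49  50  58  67  66  67  68  66
172  47  48  48  48  46  49  47  48  48  46  47  48  50  60  68  67  66  67  67  67
180  48  48  49  49  48  48  50  50  47  49  49  48  50  69  66  67  67  67  68  68
188  46  48  48  48  49  45  46  47  48 170 191 188 108  67  66  66  66  68  68  67
196  46  49  48  47  48  48  50  49  50 196 195 197 191  64  66  65  65  65  66  67
204  48  47  48  49  50  48  48  50  49 207 209 208 206  49  47  50  57  66  67  67
212  49  47  46  47  48  49  49  47  50 206 211 208 206  48  50  49  51  48  65  67
220  49  46  49  49  48  49  47  47  49 206 210 207 204  50  47  46  47  48  66  66
228  50  47  49  49  49  48  47  50  49 206 209 209 202  48  49  49  46  48  68  65
236  49  48  48  48  49  48  49  50 185 212  77 211 203  48  50  48  51  49  67  66
244  48  51  47  48  49  48  52  79 207 212  72 212  78  79  67  65  67  65  67  67
252  48  49  49  48  46  50  83  85 211 211  73 211  86  83  65  67  68  67  66  67
```

```bash
python3 - <<'E'
from h import *
def L(k): z=np.load(k+"c.npz"); return (z["K"],z["D"],z["A"],z["o"])
g={k:cv2.cvtColor(np.load(k+".npy"),cv2.COLOR_RGB2GRAY) for k in("w5","w6")}
print("w5 col",g["w5"][146:165,268].tolist()); print("w6 col",g["w6"][180:212,262].tolist())
print("w6 rows",g["w6"][215,244:286].tolist(),g["w6"][192,244:286].tolist());print("w5 row",g["w5"][160,255:282].tolist())
W5,W6=L("w5"),L("w6"); 
for r5 in (150,152.5):
  for r6 in (186,199): print(r5,r6,tri(W5,[(268,r5)],W6,[(265,r6)]).round(4).tolist())
print("w6 px of TCP/grasp",proj(W6,[env.get_state()["tcp_pos"]]))
E
```

```text
w5 col [31, 27, 35, 69, 88, 93, 110, 154, 194, 211, 215, 215, 215, 214, 214, 213, 212, 212, 212]
w6 col [48, 49, 48, 46, 47, 54, 103, 162, 189, 190, 190, 193, 194, 196, 195, 196, 198, 202, 206, 209, 210, 210, 210, 210, 208, 208, 209, 210, 208, 209, 210, 209]
w6 rows [47, 48, 47, 48, 67, 139, 194, 201, 206, 209, 210, 212, 212, 211, 210, 212, 210, 210, 210, 209, 208, 206, 207, 206, 209, 209, 210, 209, 212, 211, 212, 208, 204, 197, 156, 71, 49, 49, 49, 49, 47, 50] [49, 50, 48, 48, 53, 88, 149, 188, 191, 191, 191, 193, 191, 192, 192, 192, 191, 193, 194, 193, 194, 195, 194, 194, 195, 196, 195, 195, 195, 195, 194, 192, 183, 145, 82, 66, 69, 68, 66, 67, 68, 66]
w5 row [20, 22, 16, 31, 63, 114, 163, 192, 205, 207, 210, 212, 212, 214, 214, 217, 219, 221, 222, 216, 183, 126, 65, 34, 27, 31, 30]
150 186 [[0.4472, -0.2312, 0.0173, 0.0002]]
150 199 [[0.4394, -0.2302, 0.0634, 0.0002]]
152.5 186 [[0.4532, -0.2321, -0.0037, 0.0004]]
152.5 199 [[0.4436, -0.231, 0.0506, 0.0001]]
w6 px of TCP/grasp [[259.09913902 225.36627567]]
```

```bash
python3 - <<'E'
from h import *
z=np.load("w6c.npz"); W=(z["K"],z["D"],z["A"],z["o"]); s=env.get_state(); A=R.from_quat(np.roll(s["ee_rot"],-1)).as_matrix(); p=np.array(s["tcp_pos"])
for x in (0,.011):
  for d in (0,.01,.02,.03,.04): print(x,d,proj(W,[p+A@[x,0,-d]]).round(1).tolist())
g=cv2.cvtColor(np.load("w6.npy"),cv2.COLOR_RGB2GRAY)
for y in (230,232,234,236,238,242): print(y,g[y,240:284:2].tolist())
E
```

```text
0 0 [[259.1, 225.4]]
0 0.01 [[259.2, 232.6]]
0 0.02 [[259.2, 240.6]]
0 0.03 [[259.3, 249.6]]
0 0.04 [[259.4, 259.8]]
0.011 0 [[259.1, 207.4]]
0.011 0.01 [[259.2, 213.8]]
0.011 0.02 [[259.2, 220.9]]
0.011 0.03 [[259.3, 228.9]]
0.011 0.04 [[259.4, 238.0]]
230 [49, 46, 63, 78, 81, 177, 206, 207, 207, 206, 205, 207, 208, 207, 209, 210, 210, 209, 202, 129, 48, 48]
232 [47, 52, 152, 208, 207, 208, 210, 186, 92, 85, 89, 176, 210, 210, 211, 210, 210, 209, 201, 130, 50, 50]
234 [49, 53, 164, 212, 212, 210, 212, 185, 80, 71, 77, 173, 211, 212, 211, 211, 212, 209, 201, 130, 51, 48]
236 [50, 61, 185, 211, 212, 211, 212, 186, 78, 70, 77, 173, 211, 212, 211, 211, 211, 208, 203, 128, 47, 48]
238 [49, 67, 199, 212, 211, 212, 211, 184, 79, 73, 75, 172, 211, 210, 212, 210, 211, 208, 200, 132, 55, 46]
242 [76, 98, 207, 211, 210, 210, 210, 178, 73, 71, 73, 163, 211, 212, 212, 212, 209, 127, 99, 81, 77, 79]
```

Request:
servo_tool(delta_pos=[[0,0.003,0],[0,0.003,0],[0,0.003,0],[0,0.003,0],[0,0.003,0.02],[0,0.003,0.03]], dr=[[0,0,0],[0,0,0],[0,0,0],[0,0,0],[0,0,0],[0,0,0]], jaw=45)

```text
time_s: 11.75
tcp_pos: [0.4694, -0.2386, 0.0037]
ee_rot: [-0.002, 0.119, 0.993, -0.003]
ft_force: [-0.2, 0.5, -0.2]
grip_width: 0.045
grasp_force: 0.0
```

Request:
servo_tool(delta_pos=[[0,0,0],[0,0,0],[0,0,0],[0,0,0],[0,0,0],[0,0,0]], dr=[[0,0,0],[0,0,0],[0,0,0],[0,0,0],[0,0,0],[0,0,0]], jaw=0)

```text
time_s: 12.35
tcp_pos: [0.4698, -0.2387, 0.0045]
ee_rot: [-0.001, 0.119, 0.993, -0.003]
ft_force: [-0.2, 1.1, 1.0]
grip_width: 0.0114
grasp_force: 79.8
```

```bash
python3 bin.py
```

```text
12.35 [ 0.46976779 -0.23867513  0.00453788] 0.011374977932250844 tool yaw -13.674257243964808 tilt 0.3422331755584841
0.5 [ 0.48542664 -0.13993824  0.00453788] (array([ 0.0203,  0.2491, -0.0014]), array([-0.0009, -0.0004, -0.0152]))
0.8 [ 0.49482195 -0.0806961   0.00453788] (array([ 0.0325,  0.3986, -0.0022]), array([-0.0009, -0.0004, -0.0152]))
1 [ 0.5010855  -0.04120135  0.00453788] (array([ 0.0406,  0.4982, -0.0027]), array([-0.0009, -0.0004, -0.0152]))
```

Request:
servo_tool(delta_pos=[[0,0,0],[0,0,0],[0,0,0],[0,0,0.015],[0,0,0.025],[0,0,0.025]], dr=[[0,0,0],[0,0,0],[0,0,0],[0,0,0],[0,0,0],[0,0,0]], jaw=40)

```text
time_s: 12.95
tcp_pos: [0.4691, -0.2385, -0.0064]
ee_rot: [-0.002, 0.119, 0.993, -0.003]
ft_force: [-0.1, -0.3, 0.8]
grip_width: 0.04
grasp_force: 0.0
```

Request:
servo_tool(delta_pos=[[0,0,0],[0,0,0],[0,0,0],[0,0,0],[0,0,0],[0,0,0]], dr=[[0,0,0],[0,0,0],[0,0,0],[0,0,0],[0,0,0],[0,0,0]], jaw=0)

```text
time_s: 13.55
tcp_pos: [0.4698, -0.2389, -0.0053]
ee_rot: [-0.001, 0.119, 0.993, -0.003]
ft_force: [-0.1, 0.8, 3.3]
grip_width: 0.0124
grasp_force: 78.5
```

```bash
python3 bin.py; python3 - <<'E'
from h import *
t=vision.grab_frame("top");np.save("t7.npy",t);T=cam("top")
C=np.array([.579,-.2635]); px=proj(T,[[*C,.045]])[0].astype(int)
y0,x0=px[1]-45,px[0]-45
m=np.zeros(t.shape[:2],np.uint8); m[y0:y0+90,x0:x0+90]=(t[y0:y0+90,x0:x0+90].min(2)>90)&(np.ptp(t[y0:y0+90,x0:x0+90].astype(int),axis=2)<25)
m=cv2.morphologyEx(cv2.morphologyEx(m,cv2.MORPH_CLOSE,np.ones((5,5))),cv2.MORPH_OPEN,np.ones((15,15)))
cs=max(cv2.findContours(m,0,2)[0],key=cv2.contourArea); X=plane(T,cs.reshape(-1,2),.045)[:,:2].astype(np.float32)
print(cv2.minAreaRect(X))
E
```

```text
13.55 [ 0.46984984 -0.23888284 -0.00529072] 0.012365553024729008 tool yaw -13.681664056163262 tilt 0.33907298276701914
0.5 [ 0.48546767 -0.14004209 -0.00529072] (array([ 0.0205,  0.2493, -0.0014]), array([-0.0009, -0.0003, -0.0152]))
0.8 [ 0.49483836 -0.08073764 -0.00529072] (array([ 0.0328,  0.3989, -0.0022]), array([-0.0009, -0.0003, -0.0152]))
1 [ 0.5010855  -0.04120135 -0.00529072] (array([ 0.041 ,  0.4986, -0.0028]), array([-0.0009, -0.0003, -0.0152]))
((0.600248396396637, -0.2692797780036926), (0.1269562989473343, 0.1091412827372551), 88.77204895019531)
```

Request:
servo_tool(delta_pos=[[0.003,0.03,0],[0.007,0.08,0],[0.012,0.14,0],[0.016,0.2,0],[0.021,0.26,0],[0.026,0.32,0],[0.03,0.37,0],[0.033,0.4,0]], dr=[[0,0,0],[0,0,-0.003],[0,0,-0.006],[0,0,-0.009],[0,0,-0.012],[0,0,-0.015],[0,0,-0.015],[0,0,-0.015]])

```text
time_s: 14.4
tcp_pos: [0.4966, -0.0809, -0.0055]
ee_rot: [0.001, 0.072, 0.997, -0.004]
ft_force: [-0.9, -5.0, 4.2]
grip_width: 0.0125
grasp_force: 79.0
```

```bash
python3 bin.py; python3 - <<'E'
from h import *
for n in("side","top","wrist"): np.save("m_"+n+".npy",vision.grab_frame(n))
s=env.get_state(); print(s["ft_force"])
S=np.load("m_side.npy");g=cv2.cvtColor(S,cv2.COLOR_RGB2GRAY)
c=cam("side"); A=R.from_quat(np.roll(s["ee_rot"],-1)).as_matrix();yaw=np.arctan2(-A[1,0],-A[0,0]);B=R.from_euler("z",yaw).as_matrix()
h=np.array([*s["tcp_pos"][:2],0]); C=h+B@[.112,0,0]; print("bin est",C)
V=[C+B@v for v in([-.07,-.06,.045],[.07,-.06,.045],[-.07,-.06,0],[.07,-.06,0])]
p=proj(c,V); print(p.round(1).tolist())
x0,x1=int(p[:,0].min())-8,int(p[:,0].max())+10;y0,y1=int(p[:,1].min())-6,int(p[:,1].max())+8
for y in range(y0,y1,2): print(y,x0," ".join("%3d"%v for v in g[y,x0:x1:3]))
E
```

```text
14.4 [ 0.49658312 -0.08089036 -0.00549297] 0.012472400348686945 tool yaw -8.30316003608241 tilt 0.4996464454915456
0.5 [ 0.49883431 -0.06104585 -0.00549297] (array([ 0.0016,  0.0499, -0.0004]), array([-0.0014,  0.0003, -0.0003]))
0.8 [ 0.50018502 -0.04913915 -0.00549297] (array([ 0.0026,  0.0798, -0.0007]), array([-0.0014,  0.0003, -0.0003]))
1 [ 0.5010855  -0.04120135 -0.00549297] (array([ 0.0032,  0.0998, -0.0009]), array([-0.0014,  0.0003, -0.0003]))
[1.24054248 1.35381086 5.24442247]
bin est [ 0.60785428 -0.09463821  0.        ]
[[255.8, 224.7], [296.5, 220.1], [255.7, 233.9], [295.5, 229.3]]
214 247  71  99 150 168 162  98  95  96  97  98 100 100 104 163 172 115 125  42  27  27
216 247  87  96 105 152 170 107 108 119 121 129 144 150 149 154 174 139 118  58  29  28
218 247  86  84  85 122 171 129 158 166 167 168 170 171 172 147 174 157 108  88  22  26
220 247  51  40  46 102 167 150 170 172 171 172 173 172 172 165 169 161 128 105  26  26
222 247  20  13  27  91 161 163 170 170 167 166 163 157 149 141 131 121 110  75  21  29
224 247  11  11  18  83 138 155 149 143 132 122 115 109 105 100  97  99  96  64  28  28
226 247  16  17  16  77 102 109 104 100  97  99  96  95  96  96  96  98  96  58  27  25
228 247  15  17   6  65  95  95  96  96  95  96  96  95  96  97  96  96  96  52  26  27
230 247  14  16   7  52  94  96  95  95  94  95  94  93  90  87  81  74  67  37  24  24
232 247   9  15  13  45  93  91  92  88  83  75  68  61  49  40  33  28  27  24  27  23
234 247  14  13  10  29  70  65  52  44  36  33  26  21  27  27  23  28  25  24  26  26
236 247  12  15  18  13  24  24  24  24  24  24  26  25  27  28  23  24  25  26  29  25
238 247  14  16  15  17  20  28  26  31  24  28  28  27  26  26  18  26  26  26  24  26
240 247  15  15  13  15  28  26  26  21  29  23  25  27  23  23  27  24  24  25  23  29
```

Request:
servo_tool(delta_pos=[[0.001,0.025,0],[0.002,0.05,0],[0.003,0.075,0],[0.003,0.09,0],[0.003,0.098,0],[0.003,0.098,0]], dr=[[0,0,0],[0,0,0],[0,0,0],[0,0,0],[0,0,0],[0,0,0]])

```text
time_s: 15.15
tcp_pos: [0.5008, -0.0429, -0.0056]
ee_rot: [0.001, 0.073, 0.997, -0.004]
ft_force: [0.2, -4.2, 6.7]
grip_width: 0.0124
grasp_force: 79.3
```

```bash
python3 bin.py; python3 - <<'E'
from h import *
s=env.get_state(); c=cam("side"); g=cv2.cvtColor(vision.grab_frame("side"),cv2.COLOR_RGB2GRAY).astype(int); np.save("f_side.npy",g)
C=w([.045,-.19,0]); V=[C+RC@v for v in([-.07,-.06,.045],[.07,-.06,.045],[-.07,-.06,0],[.07,-.06,0])]+[w([x,-.19,.147]) for x in(0,.045,.09)]+[w([x,-.208,.173]) for x in(0,.09)]
p=proj(c,V); print("ideal px",p.round(1).tolist())
for y in range(160,228,2): print(y," ".join("%3d"%v for v in g[y,246:316:2]))
E
```

```text
15.15 [ 0.50084929 -0.04286467 -0.00563186] 0.012399046862589715 tool yaw -8.38413807788931 tilt 0.4818983947324036
0.5 [ 0.50096739 -0.04203301 -0.00563186] (array([ 0.    ,  0.0021, -0.    ]), array([-0.0013,  0.0003, -0.0005]))
0.8 [ 0.50103825 -0.04153401 -0.00563186] (array([ 0.    ,  0.0034, -0.    ]), array([-0.0013,  0.0003, -0.0005]))
1 [ 0.5010855  -0.04120135 -0.00563186] (array([ 0.    ,  0.0042, -0.    ]), array([-0.0013,  0.0003, -0.0005]))
ideal px [[253.6, 217.0], [293.5, 212.6], [253.5, 226.1], [292.5, 221.7], [258.3, 182.2], [271.4, 180.9], [284.4, 179.6], [259.4, 179.5], [286.0, 176.9]]
160  85  82  88  97 106 126 197 216 216 217 216 216 216 216 216 215 216 213 178 171  77  31  27  25  25  23  28  22  26  26  26  27  27  24  27
162  85  88 129 147 149 148 189 216 217 216 216 216 216 216 215 216 216 215 180 178  89  27  23  28  26  23  26  22  28  27  26  24  26  24  24
164  83  86 128 152 152 150 182 214 216 216 216 216 216 215 216 216 216 215 186 173 100  28  28  26  27  25  24  26  26  28  26  23  27  27  23
166  85  87 123 150 152 148 175 214 216 216 216 216 216
[... 3708 characters left out ...]
  79  98 108 105 102  99  98  97  97  98  95  97  96  95  97  96  96  97  98  96  80  37  27  28  24  22  25  27  24  25  24
220  12  14  15  20  71  94  96  95  95  94  95  97  95  95  96  96  96  96  96  97  96  98  97  94  76  28  28  29  26  28  28  26  26  29  24
222  11  17  14  14  61  91  95  95  95  94  97  96  95  94  93  95  92  89  88  87  82  77  74  67  51  28  26  24  26  25  27  24  23  23  23
224  16  13  16   6  51  91  92  92  89  89  86  86  76  73  69  67  59  48  43  40  35  30  31  27  22  24  26  26  23  27  28  31  27  27  24
226  11  16  11  15  33  64  66  60  52  50  40  37  34  30  25  21  24  25  25  28  21  27  28  24  25  26  24  24  27  26  23  30  26  24  27
```

Request:
servo_tool(delta_pos=[[0.002,0.002,0],[0.005,0.004,0],[0.005,0.004,0]], dr=[[0,0,0],[0,0,0],[0,0,0]])

```text
time_s: 15.5
tcp_pos: [0.4996, -0.0404, -0.0057]
ee_rot: [0.001, 0.073, 0.997, -0.004]
ft_force: [1.3, -3.9, 5.6]
grip_width: 0.0121
grasp_force: 79.2
```

Request:
servo_tool(delta_pos=[[0,0,0],[0,0,0],[0,0,0],[0,0,0],[0.0,0,-0.08],[0.05,0,-0.18],[0.1,0,-0.28],[0.2,-0.1,-0.35]], dr=[[0,0,0],[0,0,0],[0,0,0],[0,0,0],[0,0,0],[0,0,0],[0,0,0],[0,0,0]], jaw=45)

```text
time_s: 16.3
tcp_pos: [0.4254, -0.0569, 0.13]
ee_rot: [0.001, 0.068, 0.998, -0.003]
ft_force: [1.1, 0.2, 2.2]
grip_width: 0.0448
grasp_force: 0.0
```

Request:
servo_tool(delta_pos=[[0.1,-0.5,0],[0.1,-0.5,0],[0.1,-0.5,0],[0.1,-0.5,0],[0.1,-0.5,0],[0.1,-0.5,0]], dr=[[0,0,0],[0,0,0],[0,0,0],[0,0,0],[0,0,0],[0,0,0]])

```text
time_s: 16.9
tcp_pos: [0.3525, -0.2535, 0.129]
ee_rot: [-0.002, 0.075, 0.997, -0.003]
ft_force: [0.9, 0.1, 0.3]
grip_width: 0.0452
grasp_force: 0.0
```

```bash
python3 - <<'E'
from h import *
s=env.get_state(); print(s["time_s"],s["tcp_pos"])
T=cam("top"); t=vision.grab_frame("top"); g=cv2.cvtColor(t,cv2.COLOR_RGB2GRAY); np.save("e_top.npy",t)
c=cam("side"); S=vision.grab_frame("side"); gs=cv2.cvtColor(S,cv2.COLOR_RGB2GRAY).astype(int)
def X(row,a,b,lv,up):
    r=row[a:b].astype(float); i=np.nonzero((r[:-1]<lv)&(r[1:]>=lv) if up else (r[:-1]>=lv)&(r[1:]<lv))[0]; i=i[0] if up else i[-1]
    return a+i+(lv-r[i])/(r[i+1]-r[i])
for y in (218,219,220): print("side row",y,X(gs[y],246,262,57,True),X(gs[y],285,304,60,False))
print("side bottom edge",[X(gs[:,x],212,236,60,False) for x in (258,266,274,282,290)])
C=w([.045,-.19,0]);V=np.array([C+RC@v for v in([-.07,-.06,0],[.07,-.06,0],[-.07,-.06,.02],[.07,-.06,.02])]);p=proj(c,V);print("ideal",p.round(1).tolist(),"bottom ideal",np.interp((258,266,274,282,290),p[:2,0],p[:2,1]).round(1))
# leg bar and handle directions from top
def line(P0,P1,wd,z,thr):
    m=np.zeros(g.shape,np.uint8); a,b=proj(T,[P0,P1]); cv2.line(m,tuple(int(v) for v in a.round()),tuple(int(v) for v in b.round()),255,wd)
    ys,xs=np.nonzero((m>0)&(t.min(2)>thr)); L=plane(T,np.c_[xs,ys],z); l=cv2.fitLine(L[:,:2].astype(np.float32),cv2.DIST_L2,0,.01,.01).ravel()
    q=RC.T@(np.r_[l[2:],0]-ORG); print(len(xs),"deg",np.degrees(np.arctan(l[1]/l[0])),"mid chute",q.round(4), "n far end chute",((L-ORG)@RC)[:,0].min().round(4))
line(w([-.06,0,.029]),w([-.155,0,.029]),13,.029,150)
line(w([-.04,-.19,.044]),w([-.105,-.19,.044]),11,.044,110)
E
```

```text
16.9 [ 0.35252881 -0.25354023  0.1290494 ]
side row 218 252.44444444444446 294.1923076923077
side row 219 252.68 294.2916666666667
side row 220 252.83333333333334 294.0869565217391
side bottom edge [np.float64(225.5), np.float64(224.68), np.float64(223.95238095238096), np.float64(223.10714285714286), np.float64(222.22222222222223)]
ideal [[253.5, 226.1], [292.5, 221.7], [253.6, 222.1], [293.0, 217.7]] bottom ideal [225.6 224.7 223.8 222.9 222. ]
241 deg -8.731836 mid chute [-0.101   0.0008  0.    ] n far end chute -0.1648
109 deg -8.179358 mid chute [-0.0568 -0.1909  0.    ] n far end chute -0.0961
```

```bash
python3 -c "
from station import workorder
print(workorder.close_job())"
```

```text
the job is handed in; nothing more can be done
None
```

The job is handed in: the leg measures home at its end stop, and the steel bin stands under the mouth within about 2 mm and 1° by the cameras, square to the chute with its handle to the front. The clock read about 17 s, and I did not re-check the bystanders, though no move went close to them.

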